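Send a cork into the bench cork scanner through its sprung light flap

ROBOT

A 6-joint arm with a two-finger parallel gripper is mounted at the origin on the work surface; the furniture and walls round the work are solid. World frame = base frame: x ahead of the robot, y to its left, z up, the work surface at z = 0. Lengths are in m, angles in degrees, forces in N, time in s.
With the tool pointing down it reaches from about 0.35 to 0.875 m from the base axis. Payload 4.2 kg.
Tool frame: the origin (TCP) lies between the finger pads; the fingertips stand 14 mm ahead of it and the grasp point (between the pads) lies 5 mm behind it; z points along the fingers, y is the line along which they close (so a half turn about z gives the same grasp; the last joint's range is limited). The gripper opens to 87 mm and grips with 3 to 60 N. Pads are 19 mm wide; open, the fingers measure 117 mm over their backs; the gripper's body (75 mm by 190 mm) begins 51 mm behind the grasp point.
Start: joints at [14.817, 22.042, 0.453, 0, -68.411, -14.817], TCP at [0.625, 0, 0.207] pointing down, gripper open.
Joint ranges: [-179.83, 179.83], [-69.29, 118.12], [-61.27, 80.66], [-181.25, 117.63], [-171.15, -9.14], [-177.46, 177.46]. Speed limits (degrees/s): [159.86, 159.86, 180, 180, 180, 180].

INTERFACE

Orientations are given as a 3x3 rotation matrix whose columns are the frame's x, y, z axes.
In Python, from station import * gives the robot as it stands. The module is installed in compiled form; this text tells all that it offers.
- The arm moves only by the tool play_rows, never from a script. Its argument "steps" is a list of rows, each an object of numbers: "ax", "ay", "az": the turn, a rotation vector about the tool's x, y, z in degrees; "dx", "dy", "dz": the shift along the tool's x, y, z in mm; "claw": the finger opening in mm, from 0 to 87. A call has 1 to 20 rows; each row shifts and turns the commanded pose from where the row before left it, along the tool's axes as they then stand; what a row does not reach is not made up. A row lasts 1/10 s, in which the tool goes at most 50 mm and 8.59 degrees, less where a joint would pass 70% of its speed; a pose out of reach is approached as far as the arm can. A call with a gripper value outside its range is refused whole. The fingers move at their own pace and stop on an object; the grip force is fixed at half the most. Time passes only in rows, so rows that do not move let the fingers close. It gives the time, the measured TCP pose, the force, the opening and the grip force at its end, in the units of the state.
- sense(): the state, without advancing time (a new reading comes with each control period).
- capture(name): name is "scene" or "side" or "wrist"; returns a dict with "frame" (384x512x3 uint8, blue, green, red), "range_z" (384x512 float32, m along the optical axis (not along the pixel's ray), 0 where there is no reading), "fx", "fy", "cx", "cy" (pixels), "xyz" and "rotation" of the camera in the world. Camera axes: x right, y down, z forward; pixel columns grow to the right and rows downward; lengths in m; the calibration is good to about 2 mm. A picture is of the moment at which its call begins.
- finish_job(): hands the job in; it is judged then, once.
The state is a dict: "time_s": time; "joints": joint angles; "joint_velocities": joint speeds; "effort": joint torques, N m; "tcp_pos": TCP position; "ee_rot": TCP orientation; "wrist_force": force on the tool from outside, world axes, zero at the start; "moment": the same for the moment, N m; "gripper_width": opening from 0.0 (shut) to 1.0 (fully open); "gripper_force": force on a finger pad.
Only numpy, scipy, OpenCV 4.12 (cv2) and the standard library are available. Lean on these libraries where they do the work, as an engineer would, in place of code of your own. Each camera call takes 0.05 s, during which the arm holds its last target. There are 200 camera calls.

TASK

Check this cork in the bench scanner: lay the cork that is lying on its side into the cradle of the black sliding carrier, then slide the carrier along its track, round the bend and in through the sprung flap, without lifting it out of the track. Feed it in gently until you feel it bear on the cushioned stop hidden inside (a push of about 5 to 10 N, never a shove), then let go of it there, with the flap shut behind the cork. Leave the other things on the table alone.

Things in the scene. Friction and masses are not known exactly. Their poses are not given: they have to be found in the camera images.
- tester: Scanner base, fixed: a grey track with bright metal side rails that ends inside the housing. Origin: on the table, on the entrance axis, under the flap's hinge line; x points into the housing along that axis, y to its left, z up. Channel between rails 60 mm wide, open above outside the housing; floor at z = 4 mm, rail tops z = 13 mm. All track sizes below are in this frame.
- leg (a point): Start of the channel's centre line, at (-120, 190, 4) mm in the tester's frame (axes too). From here the centre line runs straight along -y, at x = -120 mm, to y = 75 mm, where the bend starts. A cross rail closes the leg 30 mm behind this point.
- bend (a point): Centre of the bend, at (-45, 75, 4) mm in the tester's frame: the centre line turns left on a quarter circle of 75 mm radius about it, from (-120, 75) to (-45, 0) mm, then runs straight along +x at y = 0 through the flap at x = 0 into the housing.
- housing: Scanner's grey box on the end of the track, 156 x 108 x 68 mm, small dark display on the roof, mouth 70 mm wide and 48 mm high towards the track. Frame as tester; front face at x = -8 mm, back x = 148 mm. Carrier may press on it or its stop with at most 15 N.
- mouth (a point): Track floor under the flap hinge. Out of sight beyond it is a cushioned stop for the carrier's nose plate, clamped at another depth every time: the nose plate meets it when the carrier's origin is somewhere from x = 57 to 71 mm in the tester's frame. The cushion gives 1 mm per 2.5 N, 9 mm at most, and eases the carrier back slowly when let go.
- flap (a joint): Sprung steel flap in the mouth, 58 mm wide, hinged on its top edge at z = 46 mm, lower edge z = 15 mm when shut: carrier plates pass under it, cork and cradle do not. 0 = shut, hanging; grows to 1.5 rad as it swings inward and up, never outward. It pushes back with under 1 N and drops shut once the carrier's origin is past about x = 51 mm.
- carrier: Sliding black carrier, loose in the track, about 0.18 kg, friction about 0.25: two round plates, 56 mm diameter, 8 mm thick, centres 102 mm apart, joined by a slim bar. Origin: centre of the nose plate's underside; x points from tail to nose, z up. Nose plate (leads) has the cradle, tail plate the knob. Starts in the loading leg, nose towards the bend.
- cradle (a point): Where the cork's middle is when seated: 23.6 mm above the nose plate's underside; axes as the carrier. The cradle is two grey V saddles 14.5 mm before and behind it, with thin end fences 47.6 mm apart inside, tops 20 mm above the plate's underside; the cork lies along the carrier's x. Sides are open for the fingers.
- knob_top (a point): Centre of the top of the steel knob on the tail plate: an upright round post, 18 mm diameter, from 8 to 46 mm over the carrier's underside, at x = -102 mm in the carrier's frame.
- cork_mid (a point): Middle of the cork to be checked: a used wine cork, 21 mm diameter, 43 mm long, the only cork lying on its side, on the table to the left of the scanner's housing; z runs along the cork. Either end may lead.
- foil_cutter: Bystander: round black foil cutter, 43 mm diameter, 18 mm high. Origin: centre of its underside.
- corkscrew: Bystander: folding corkscrew lying flat, 114 x 30 x 16 mm. Origin: centre of its underside, length along y.
- pourer: Bystander: steel pourer standing on its black plug, 26 mm diameter, 66 mm high. Origin: centre of its underside.
- stopper_1: Bystander: turned golden bottle stopper, 33 mm diameter, 49 mm high, standing. Origin: centre of its underside.

How it is judged (in metres and radians):
On the way, in this order (a step that is already met when the one before it is completed fails the run):
1. the cork lies seated in the carrier's cradle, let go, with the carrier still outside the flap (distance between cork_mid and cradle below 0.007 m and angle between the z axis of cork_mid and the x axis of carrier, either way round below 0.2 rad and contact force between the fingers and anything else below 0.3 N and x of carrier in the frame of tester below -0.03 m), for 0.2 s.
2. the carrier, with the cork in its cradle, has been pushed in until it bears on the hidden stop with at least 4 N (distance between cork_mid and cradle below 0.007 m and angle between the z axis of cork_mid and the x axis of carrier, either way round below 0.2 rad and contact force between carrier and housing above 4 N and x of carrier in the frame of tester above 0.05 m), for 0.1 s.
At the end, for the whole second after the job is handed in: The flap is shut (within 0.08 rad) behind the cork, the carrier's origin is more than 50 mm inside the flap, the cork lies in the cradle (middle within 7 mm of the cradle point, axis within 0.2 rad of the carrier's), the carrier is at rest and nothing is held (value of joint flap below 0.08 rad and x of carrier in the frame of tester above 0.05 m and distance between cork_mid and cradle below 0.007 m and angle between the z axis of cork_mid and the x axis of carrier, either way round below 0.2 rad and linear speed of carrier below 0.01 m/s); the robot touches nothing.
It fails at once if the carrier is lifted or tipped out of its track (nose more than 8 mm or knob top more than 10 mm up) (z of carrier in the frame of tester above 0.012 m or z of knob_top in the frame of tester above 0.06 m).
It fails at once if the carrier is shoved against the stop or the housing with more than 15 N (contact force between carrier and housing above 15 N).
It fails at once if a bystander is moved more than 20 mm (distance of any of foil_cutter, corkscrew, pourer, stopper_1 from where it was at the start of the episode above 0.02 m).
It also fails if it takes over 72 s, if anything falls off the work surface, if the arm or the gripper's body presses on something with over 40 N, if the wrist force passes 120 N, or if a joint passes its speed limit or range.

## Working session

There is one attempt and no reset: what is moved stays moved. The work goes in short steps, Python scripts to look and compute and a tool call to move; the robot and the scene stay as the last step left them, time stands still between calls to the robot, and variables do not carry over. Pictures are saved under pics/ and viewed, at most 10 in all, crops included, and the job is handed in when it is done.

Besides the shell and the picture viewer there is one more tool, called after "Request:" as name(argument=value, ...) on one line, values as JSON. play_rows: Moves the arm, as the interface text tells. Its arguments: {"type":"object","properties":{"steps":{"type":"array"}},"required":["steps"]}

```bash
mkdir -p pics
cat > h.py <<'E'
from station import *
import numpy as np, cv2
def pts(c):
    z=c["range_z"]; v,u=np.mgrid[0:z.shape[0],0:z.shape[1]]
    p=np.stack([(u-c["cx"])/c["fx"]*z,(v-c["cy"])/c["fy"]*z,z],-1)
    w=p@np.array(c["rotation"]).T+np.array(c["xyz"]); w[z==0]=np.nan
    return w
def ray(c,u,v,h):
    d=np.array(c["rotation"])@np.array([(u-c["cx"])/c["fx"],(v-c["cy"])/c["fy"],1]); o=np.array(c["xyz"])
    return o+d*(h-o[2])/d[2]
E
python3 - <<'E'
from h import *
import pickle
s=sense(); print(s["time_s"],s["tcp_pos"],s["ee_rot"],s["wrist_force"])
for n in ["scene","side"]:
    c=capture(n); pickle.dump(c,open(n+".pkl","wb")); cv2.imwrite(f"pics/{n}1.png",c["frame"]); print(n,c["xyz"],c["rotation"],c["fx"])
E
```

```text
0.0 [ 6.24362384e-01 -3.65145570e-06  2.05646479e-01] [[-1.93497294e-04 -9.99997527e-01 -2.21543666e-03]
 [-9.99999974e-01  1.93769838e-04 -1.22806527e-04]
 [ 1.23235508e-04  2.21541284e-03 -9.99997538e-01]] [-1.26596562  0.24676324  0.0275299 ]
scene [ 0.14869289 -0.60418518  0.5289149 ] [[ 0.80868801 -0.33999975  0.48002487]
 [-0.58790411 -0.43967163  0.67901224]
 [-0.01981067 -0.83131765 -0.55544442]] 364.10287114342253
side [0.23133136 0.67595463 0.59582143] [[-9.00673539e-01 -2.50460070e-01  3.55044969e-01]
 [-4.34496447e-01  5.18959177e-01 -7.36134641e-01]
 [ 1.18488708e-04 -8.17282770e-01 -5.76236809e-01]] 390.6899522953805
```

View pics/scene1.png

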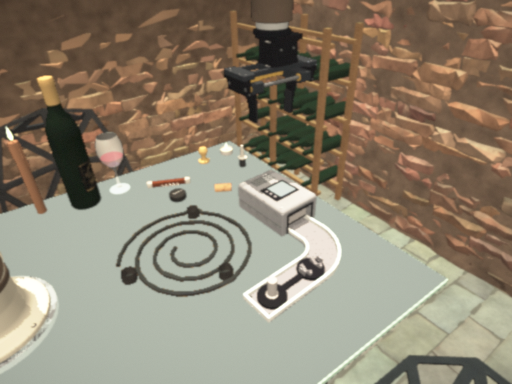

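View pics/side1.png

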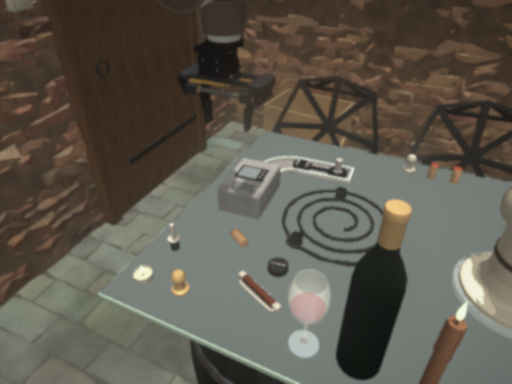

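The scene view shows the track from (265,300) round (325,245) to the housing at (277,200), the carrier knob at (271,287) and the nose plate at (311,267). The lying cork is at (223,187), and at (239,237) in the side view.

Run:
```python
from h import *
import pickle
for n,box in [("scene",(235,165,350,320)),("side",(210,145,360,220))]:
    c=pickle.load(open(n+".pkl","rb")); w=pts(c); f=c["frame"].astype(int)
    m=np.zeros(w.shape[:2],bool); m[box[1]:box[3],box[0]:box[2]]=1
    r=m&(abs(w[...,2]-.068)<.004)
    P=w[r][:,:2]; rect=cv2.minAreaRect((P*1000).astype(np.float32)); print(n,"roof",len(P),rect,np.median(w[r][:,2]))
    print(cv2.boxPoints(rect))
    for lo,hi in [(.042,.056)]:
        k=m&(w[...,2]>lo)&(w[...,2]<hi); nn,l,st,ce=cv2.connectedComponentsWithStats(k.astype(np.uint8))
        for i in range(1,nn):
            if st[i,4]>4: print("knob?",st[i],ce[i],np.median(w[l==i],0))
    # rails/white track: bright low sat
    mx,mn=f.max(2),f.min(2)
    b=m&(mn>185)&(w[...,2]<.03); print("white",b.sum()); 
    dk=m&(mx<50)&(w[...,2]<.03)&(w[...,2]>.008); print("dark",dk.sum())
    # cork
    hsv=cv2.cvtColor(c["frame"],cv2.COLOR_BGR2HSV)
    k=cv2.inRange(hsv,(5,100,90),(25,255,255)).astype(bool)&(w[...,2]<.04)&(w[...,2]>.004)
    nn,l,st,ce=cv2.connectedComponentsWithStats(k.astype(np.uint8))
    for i in range(1,nn):
        if st[i,4]>15:
            q=w[l==i]; print("orange",st[i],ce[i],np.median(q,0),q[:,2].max(),ray(c,*ce[i],.0105)); R=cv2.minAreaRect((q[:,:2]*1000).astype(np.float32)); print(R)
    cv2.imwrite(f"pics/{n}crop.png",cv2.resize(c["frame"][box[1]:box[3],box[0]:box[2]],None,fx=5 if n=="side" else 3.8,fy=5 if n=="side" else 3.8,interpolation=cv2.INTER_CUBIC))
```

```text
scene roof 1683 ((597.1279907226562, -53.99668884277344), (108.27567291259766, 156.18809509277344), 3.8538711071014404) 0.06911354094301242
[[ 537.8637     20.282055]
 [ 548.3614   -135.55287 ]
 [ 656.3923   -128.27544 ]
 [ 645.8946     27.559494]]
knob? [238 188  79  35 357] [275.2745098  206.91316527] [ 0.54839546 -0.11005055  0.05028098]
knob? [267 276  10  11  89] [271.70786517 281.12359551] [ 0.42445891 -0.25759842  0.05011062]
white 2937
dark 32
orange [197  40  61  15 306] [228.06862745  47.94444444] [1.41186539 1.46571985 0.0221555 ] 0.039858127497868656 [1.44960581 1.49993778 0.0105    ]
((1433.3018798828125, 1391.2589111328125), (459.5190124511719, 185.8310089111328), 0.10510775446891785)
orange [ 51  51 141  31 857] [121.01283547  66.22170362] [0.73624811 1.46577137 0.02116909] 0.03991322563392741 [0.75471551 1.51012296 0.0105    ]
((782.2054443359375, 1464.40185546875), (773.789794921875, 36.22157287597656), 0.4672366976737976)
orange [336  59   8   5  21] [339.47619048  61.19047619] [1.66875289 0.74845497 0.03457441] 0.039763472576970715 [1.73917996 0.80956454 0.0105    
[... 5125 characters left out ...]
236.95614035] [0.54157309 0.11400709 0.01814568] 0.02281596254538376 [0.54599048 0.10650691 0.0105    ]
((543.9877319335938, 111.35028076171875), (14.740683555603027, 42.18052291870117), 60.24383544921875)
orange [243 276  31  29 188] [258.43085106 289.68617021] [0.44167492 0.22524396 0.01404137] 0.016646954305650774 [0.44304442 0.22267974 0.0105    ]
((444.1996154785156, 224.0579376220703), (9.93612003326416, 81.45575714111328), 64.92041015625)
orange [173 279  16  16 173] [179.86705202 287.39306358] [0.57767593 0.28678301 0.0088246 ] 0.03991640663558815 [0.58140627 0.28320832 0.0105    ]
((579.8771362304688, 283.97540283203125), (29.431306838989258, 24.346139907836914), 43.649356842041016)
```

View pics/scenecrop.png

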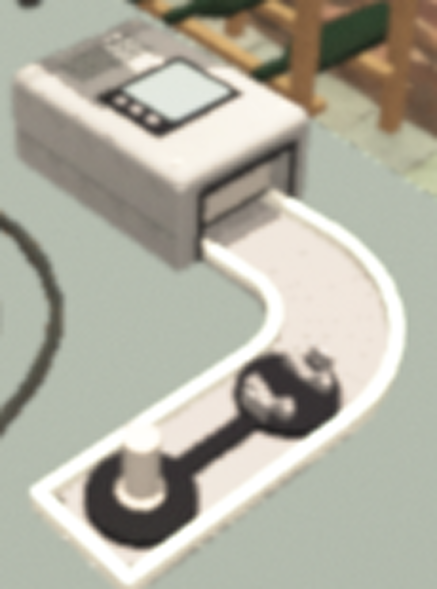

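The crop shows the flap in the mouth at (245,195), the nose plate with its saddles at (288,390) and the knob at (143,440). The housing fit and knob agree with the carrier sitting about at the leg start.

I'll move above the cork, then refine with the wrist camera.

Request:
play_rows(steps=[{"dx":-35,"dy":27,"dz":20,"claw":60},{"dx":-35,"dy":27,"dz":20},{"dx":-36,"dy":27,"dz":20},{"az":8.5},{"az":8.5},{"az":8.5},{"az":8.5},{"az":8.5},{"az":8.5},{"az":8.5},{"az":8.5},{"az":8.5},{"az":8.5},{"az":8.5},{"az":8.5},{"az":8.5},{"az":8.5},{"az":1}])

```text
invalid input at $.steps[0]: expected keys ax, ay, az, dx, dy, dz, claw
```

```bash
cat > rep.py <<'E'
from h import *
s=sense(); R=np.array(s["ee_rot"]); print("t",s["time_s"],"tcp",np.round(np.array(s["tcp_pos"])*1000,1),"xang %.2f yang %.2f"%(np.degrees(np.arctan2(R[1,0],R[0,0])),np.degrees(np.arctan2(R[1,1],R[0,1]))),"zax",np.round(R[:,2],4),"F",np.round(s["wrist_force"],2),"w",s["gripper_width"]*87,s["gripper_force"],"j",np.round(s["joints"],0))
E
python3 - <<'E'
import rep; from h import *
c=capture("wrist"); cv2.imwrite("pics/w1.png",c["frame"]); w=pts(c); print(c["xyz"],np.round(c["rotation"],3))
hsv=cv2.cvtColor(c["frame"],cv2.COLOR_BGR2HSV)
k=cv2.inRange(hsv,(5,70,90),(25,255,255)).astype(bool)&(w[...,2]<.04)&(w[...,2]>.003)
nn,l,st,ce=cv2.connectedComponentsWithStats(k.astype(np.uint8))
for i in range(1,nn):
    if st[i,4]>100:
        q=w[l==i]; print(st[i],ce[i],ray(c,*ce[i],.015),np.percentile(q[:,2],98)); print(cv2.minAreaRect((q[:,:2]*1000).astype(np.float32)))
E
```

```text
t 0.1 tcp [624.4   0.  205.8] xang -90.01 yang 179.99 zax [-1.9e-03 -1.0e-04 -1.0e+00] F [-0.38 -0.98 -0.1 ] w 87.04432471014985 0.0 j [ 15.  22.   0.  -0. -68. -15.]
[ 0.62544052 -0.07011825  0.38451898] [[-1.     0.001 -0.002]
 [ 0.001  0.967  0.256]
 [ 0.002  0.256 -0.967]]
[303 231  32  14 231] [315.9004329  239.73160173] [0.55363586 0.09619308 0.015     ] 0.022631354154871906
((549.4541015625, 94.50560760498047), (14.169912338256836, 38.670650482177734), 84.34178161621094)
```

View pics/w1.png

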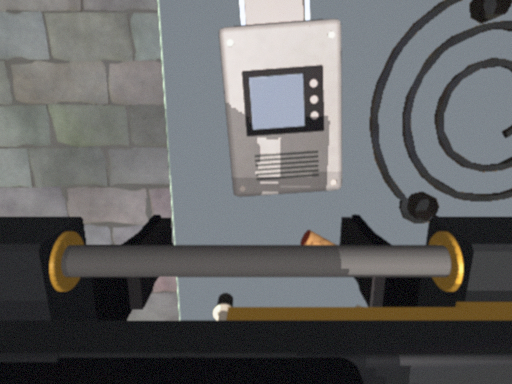

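The rows need all seven keys, so nothing moved. The wrist view shows the housing roof spanning (222..341, 20..195), with the cork partly hidden at (316,240).

Request:
play_rows(steps=[{"ax":0,"ay":0,"az":0,"dx":-35,"dy":27,"dz":15,"claw":60},{"ax":0,"ay":0,"az":0,"dx":-35,"dy":27,"dz":15,"claw":60},{"ax":0,"ay":0,"az":0,"dx":-36,"dy":27,"dz":0,"claw":60},{"ax":0,"ay":0,"az":8.5,"dx":0,"dy":0,"dz":0,"claw":60},{"ax":0,"ay":0,"az":8.5,"dx":0,"dy":0,"dz":0,"claw":60},{"ax":0,"ay":0,"az":8.5,"dx":0,"dy":0,"dz":0,"claw":60},{"ax":0,"ay":0,"az":8.5,"dx":0,"dy":0,"dz":0,"claw":60},{"ax":0,"ay":0,"az":8.5,"dx":0,"dy":0,"dz":0,"claw":60},{"ax":0,"ay":0,"az":8.5,"dx":0,"dy":0,"dz":0,"claw":60},{"ax":0,"ay":0,"az":8.5,"dx":0,"dy":0,"dz":0,"claw":60},{"ax":0,"ay":0,"az":8.5,"dx":0,"dy":0,"dz":0,"claw":60},{"ax":0,"ay":0,"az":8.5,"dx":0,"dy":0,"dz":0,"claw":60},{"ax":0,"ay":0,"az":8.5,"dx":0,"dy":0,"dz":0,"claw":60},{"ax":0,"ay":0,"az":8.5,"dx":0,"dy":0,"dz":0,"claw":60},{"ax":0,"ay":0,"az":8.5,"dx":0,"dy":0,"dz":0,"claw":60},{"ax":0,"ay":0,"az":8.5,"dx":0,"dy":0,"dz":0,"claw":60},{"ax":0,"ay":0,"az":8.5,"dx":0,"dy":0,"dz":0,"claw":60}])

```text
time_s: 1.85
tcp_pos: [0.5437, 0.106, 0.1764]
ee_rot: [[-0.872, 0.49, -0.001], [0.49, 0.872, -0.0], [0.001, -0.001, -1.0]]
wrist_force: [-0.3, -0.9, 0.4]
gripper_width: 0.695
gripper_force: 0.0
```

Run:
```python
import rep; from h import *
c=capture("wrist"); cv2.imwrite("pics/w2.png",c["frame"]); w=pts(c); print(c["xyz"],np.round(c["rotation"],3))
hsv=cv2.cvtColor(c["frame"],cv2.COLOR_BGR2HSV)
k=cv2.inRange(hsv,(5,70,90),(25,255,255)).astype(bool)&(w[...,2]<.04)&(w[...,2]>.003)
nn,l,st,ce=cv2.connectedComponentsWithStats(k.astype(np.uint8))
for i in range(1,nn):
    if st[i,4]>100:
        q=w[l==i]; print(st[i],ce[i],ray(c,*ce[i],.015),np.percentile(q[:,2],98)); print(cv2.minAreaRect((q[:,:2]*1000).astype(np.float32)))
```

```text
t 1.85 tcp [543.7 106.  176.4] xang 150.64 yang 60.64 zax [-8.e-04 -2.e-04 -1.e+00] F [-0.25 -0.9   0.39] w 60.44262944701096 0.0 j [  28.   17.  -12.   -0.  -61. -147.]
[0.48341515 0.14029404 0.35518955] [[ 0.491  0.842  0.223]
 [ 0.871 -0.474 -0.127]
 [-0.001  0.257 -0.966]]
[305   0  15  64 703] [312.66002845  29.46514936] [0.4583631  0.21464591 0.015     ] 0.017500121779196427
((460.2105712890625, 213.4385986328125), (11.91213321685791, 54.50578308105469), 64.90692138671875)
[407 101  34  33 566] [420.89929329 116.90459364] [0.58220293 0.27179794 0.015     ] 0.03959221541745104
((583.6444702148438, 274.3287353515625), (24.71062660217285, 32.282432556152344), 52.69293212890625)
[245 145  21  45 863] [254.65816918 167.01042874] [0.545578   0.10352253 0.015     ] 0.023198381974258313
((546.3126220703125, 103.457763671875), (20.52686309814453, 43.79784393310547), 60.22605514526367)
```

View pics/w2.png

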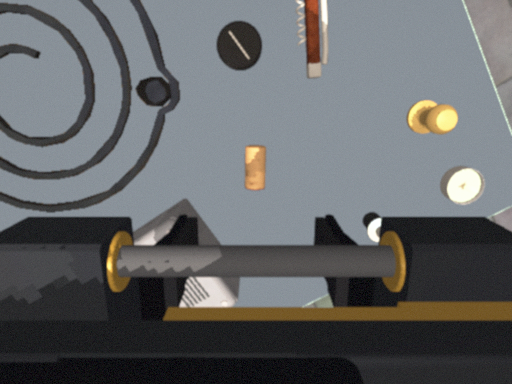

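The cork is unobstructed at (255,167), aligned with the finger plane. I'll descend and grasp.

Request:
play_rows(steps=[{"ax":0,"ay":0,"az":0,"dx":-2.5,"dy":-0.7,"dz":35,"claw":60},{"ax":0,"ay":0,"az":0,"dx":0,"dy":0,"dz":35,"claw":60},{"ax":0,"ay":0,"az":0,"dx":0,"dy":0,"dz":35,"claw":60},{"ax":0,"ay":0,"az":0,"dx":0,"dy":0,"dz":25,"claw":60},{"ax":0,"ay":0,"az":0,"dx":0,"dy":0,"dz":17,"claw":60},{"ax":0,"ay":0,"az":0,"dx":0,"dy":0,"dz":10,"claw":60},{"ax":0,"ay":0,"az":0,"dx":0,"dy":0,"dz":0,"claw":60},{"ax":0,"ay":0,"az":0,"dx":0,"dy":0,"dz":0,"claw":10},{"ax":0,"ay":0,"az":0,"dx":0,"dy":0,"dz":0,"claw":10},{"ax":0,"ay":0,"az":0,"dx":0,"dy":0,"dz":0,"claw":10},{"ax":0,"ay":0,"az":0,"dx":0,"dy":0,"dz":0,"claw":10},{"ax":0,"ay":0,"az":0,"dx":0,"dy":0,"dz":0,"claw":10}])

```text
time_s: 3.1
tcp_pos: [0.546, 0.1043, 0.0202]
ee_rot: [[-0.875, 0.485, 0.001], [0.485, 0.875, 0.0], [-0.0, 0.001, -1.0]]
wrist_force: [0.3, -0.4, -0.5]
gripper_width: 0.32
gripper_force: 0.0
```

Request:
play_rows(steps=[{"ax":0,"ay":0,"az":0,"dx":0,"dy":0,"dz":0,"claw":10},{"ax":0,"ay":0,"az":0,"dx":0,"dy":0,"dz":0,"claw":10},{"ax":0,"ay":0,"az":0,"dx":0,"dy":0,"dz":0,"claw":10},{"ax":0,"ay":0,"az":0,"dx":0,"dy":0,"dz":-10,"claw":10},{"ax":0,"ay":0,"az":0,"dx":0,"dy":0,"dz":-30,"claw":10},{"ax":0,"ay":0,"az":0,"dx":0,"dy":0,"dz":-40,"claw":10},{"ax":0,"ay":0,"az":0,"dx":0,"dy":0,"dz":-50,"claw":10},{"ax":0,"ay":0,"az":0,"dx":0,"dy":0,"dz":-20,"claw":10},{"ax":0,"ay":0,"az":0,"dx":0,"dy":0,"dz":0,"claw":10}])

```text
time_s: 4.0
tcp_pos: [0.5481, 0.1051, 0.1749]
ee_rot: [[-0.875, 0.484, 0.009], [0.484, 0.875, 0.004], [-0.006, 0.008, -1.0]]
wrist_force: [-0.2, -0.4, 0.7]
gripper_width: 0.113
gripper_force: 0.0
```

```bash
python3 -c "import rep"
```

```text
t 4.0 tcp [548.1 105.1 174.9] xang 151.03 yang 61.04 zax [ 0.009   0.0036 -1.    ] F [-0.17 -0.41  0.71] w 9.80246631864402 0.0 j [  28.   17.  -12.    0.  -60. -147.]
```

The gripper closed to 9.8 mm with no grip force, so the grasp missed. I'll look again.

```bash
cat > cork.py <<'E'
from h import *
def cork(n,near=None):
    c=capture(n); w=pts(c)
    hsv=cv2.cvtColor(c["frame"],cv2.COLOR_BGR2HSV)
    k=cv2.inRange(hsv,(5,70,90),(25,255,255)).astype(bool)&(w[...,2]<.07)&(w[...,2]>.003)&(w[...,0]>.3)&(w[...,0]<.75)&(abs(w[...,1])<.35)
    nn,l,st,ce=cv2.connectedComponentsWithStats(k.astype(np.uint8))
    for i in range(1,nn):
        if st[i,4]>30:
            q=w[l==i]; print(n,st[i],ce[i],"ray.015",ray(c,*ce[i],.015),"top",np.percentile(q[:,2],98),cv2.minAreaRect((q[:,:2]*1000).astype(np.float32)))
    return c
E
python3 - <<'E'
from cork import *
for n in ["wrist","scene","side"]:
    c=cork(n); cv2.imwrite("pics/m_%s.png"%n,c["frame"])
E
```

```text
wrist [304   0  15  58 680] [311.05735294  27.31764706] ray.015 [0.46144748 0.21287128 0.015     ] top 0.01748784720889007 ((462.58197021484375, 212.42506408691406), (11.859844207763672, 49.4334716796875), 65.24649047851562)
wrist [405  97  51  33 859] [426.64726426 114.30500582] ray.015 [0.58734984 0.27747738 0.015     ] top 0.04750624032370265 ((585.03662109375, 275.28546142578125), (28.23465347290039, 30.40542984008789), 56.86075973510742)
wrist [243 140  21  46 849] [253.15783274 162.70435807] ray.015 [0.5466665  0.10426123 0.015     ] top 0.023062513092544038 ((546.5235595703125, 104.21865844726562), (20.565673828125, 43.53830337524414), 60.45614242553711)
scene [198 146  12  18 109] [203.53211009 155.31192661] ray.015 [0.59155295 0.28914642 0.015     ] top 0.04901441670366036 ((584.3779296875, 275.1204833984375), (28.47168731689453, 31.637218475341797), 86.24519348144531)
scene [152 178  33   9 183] [167.76502732 181.85245902] ray.015 [0.439735   0.21434911 0.015     ] top 0.01758899229607705 ((442.8079528808594, 219.83917236328125), (17.795167922973633, 86.02137756347656), 63.
[... 200 characters left out ...]
404296875), 47.25265121459961)
side [232 229  17  17 168] [239.96428571 236.89285714] ray.015 [0.54168253 0.1097435  0.015     ] top 0.02107659650120775 ((543.8975830078125, 108.18162536621094), (17.647785186767578, 45.5731086730957), 61.64396286010742)
side [172 270  17  26 334] [179.28143713 283.03293413] ray.015 [0.5859509  0.27774049 0.015     ] top 0.04765846413548729 ((581.7949829101562, 282.0849914550781), (32.035614013671875, 29.647594451904297), 48.508487701416016)
side [249 278  26  28 194] [261.97938144 292.99484536] ray.015 [0.43201916 0.23042688 0.015     ] top 0.01628438966667006 ((438.474365234375, 225.7003936767578), (11.224327087402344, 74.29362487792969), 66.20624542236328)
```

View pics/m_wrist.png

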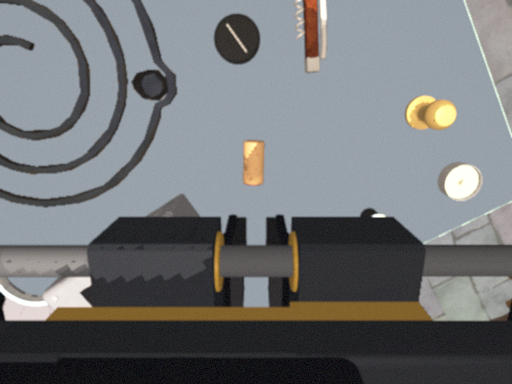

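The cork is still lying unmoved at (253,163). I'll retry a little lower and check the grip before lifting.

Request:
play_rows(steps=[{"ax":0,"ay":0,"az":0,"dx":0,"dy":0,"dz":0,"claw":50},{"ax":0,"ay":0,"az":0,"dx":0,"dy":0,"dz":0,"claw":50},{"ax":0,"ay":0,"az":0,"dx":0,"dy":0,"dz":0,"claw":50},{"ax":0,"ay":0,"az":0,"dx":0,"dy":0,"dz":50,"claw":50},{"ax":0,"ay":0,"az":0,"dx":0,"dy":0,"dz":50,"claw":50},{"ax":0,"ay":0,"az":0,"dx":0,"dy":0,"dz":30,"claw":50},{"ax":0,"ay":0,"az":0,"dx":0,"dy":0,"dz":15,"claw":50},{"ax":0,"ay":0,"az":0,"dx":0,"dy":0,"dz":7,"claw":50},{"ax":0,"ay":0,"az":0,"dx":0,"dy":0,"dz":0,"claw":50},{"ax":0,"ay":0,"az":0,"dx":0,"dy":0,"dz":0,"claw":50},{"ax":0,"ay":0,"az":0,"dx":0,"dy":0,"dz":0,"claw":50}])

```text
time_s: 5.25
tcp_pos: [0.5468, 0.1046, 0.019]
ee_rot: [[-0.875, 0.485, 0.002], [0.485, 0.875, 0.001], [-0.002, 0.002, -1.0]]
wrist_force: [0.2, 0.2, 0.3]
gripper_width: 0.579
gripper_force: 0.0
```

```bash
python3 -c "import rep"
```

```text
t 5.25 tcp [546.8 104.6  19. ] xang 151.01 yang 61.01 zax [ 0.0024  0.0011 -1.    ] F [0.21 0.23 0.3 ] w 50.37930041529113 0.0 j [  28.   27.  -22.    0.  -40. -147.]
```

Request:
play_rows(steps=[{"ax":0,"ay":0,"az":0,"dx":0,"dy":0,"dz":2,"claw":0},{"ax":0,"ay":0,"az":0,"dx":0,"dy":0,"dz":0,"claw":0},{"ax":0,"ay":0,"az":0,"dx":0,"dy":0,"dz":0,"claw":0},{"ax":0,"ay":0,"az":0,"dx":0,"dy":0,"dz":0,"claw":0},{"ax":0,"ay":0,"az":0,"dx":0,"dy":0,"dz":0,"claw":0},{"ax":0,"ay":0,"az":0,"dx":0,"dy":0,"dz":0,"claw":0},{"ax":0,"ay":0,"az":0,"dx":0,"dy":0,"dz":0,"claw":0},{"ax":0,"ay":0,"az":0,"dx":0,"dy":0,"dz":0,"claw":0},{"ax":0,"ay":0,"az":0,"dx":0,"dy":0,"dz":0,"claw":0},{"ax":0,"ay":0,"az":0,"dx":0,"dy":0,"dz":0,"claw":0}])

```text
time_s: 6.25
tcp_pos: [0.5458, 0.1042, 0.0157]
ee_rot: [[-0.875, 0.485, -0.0], [0.485, 0.875, -0.0], [0.0, -0.0, -1.0]]
wrist_force: [0.2, 0.7, -0.0]
gripper_width: 0.003
gripper_force: 0.0
```

```bash
python3 -c "import rep"
```

```text
t 6.25 tcp [545.8 104.2  15.7] xang 151.00 yang 61.00 zax [-0. -0. -1.] F [ 0.16  0.74 -0.03] w 0.22229789968764802 0.0 j [  28.   28.  -22.    0.  -40. -147.]
```

It closed fully with nothing between the fingers. I'll check where the fingertips really are relative to the cork.

Run:
```python
from cork import *
ims=[]
for n,b in [("scene",(150,90,310,210)),("side",(170,170,330,290))]:
    c=cork(n); ims.append(cv2.resize(c["frame"][b[1]:b[3],b[0]:b[2]],(400,300),interpolation=cv2.INTER_CUBIC))
    w=pts(c); m=(w[...,2]<.06)&(w[...,2]>.004)&(abs(w[...,0]-.546)<.07)&(abs(w[...,1]-.105)<.06); q=w[m]
    d=c["frame"].max(2)[m]<60; print("dark",d.sum(),np.median(q[d],0) if d.any() else 0,q[d].min(0),q[d].max(0))
cv2.imwrite("pics/f.png",np.hstack(ims))
```

```text
scene [199 146   6  18  66] [201.90909091 154.46969697] ray.015 [0.5903491  0.29706081 0.015     ] top 0.04860765393358418 ((579.2227172851562, 277.23919677734375), (30.400007247924805, 19.351572036743164), 60.92485046386719)
scene [152 178  34   9 178] [167.54494382 181.92696629] ray.015 [0.43909958 0.21436237 0.015     ] top 0.017474336110184188 ((441.9046325683594, 216.69520568847656), (17.468198776245117, 88.52796173095703), 61.34757614135742)
scene [215 183  17   9 129] [222.58139535 187.20930233] ray.015 [0.54281381 0.10071009 0.015     ] top 0.023104720367387994 ((544.2518310546875, 101.84256744384766), (18.066556930541992, 42.38909912109375), 60.9273567199707)
dark 46 [0.54150974 0.09722096 0.04587817] [0.53372513 0.09204643 0.03488264] [0.54910603 0.10182171 0.05700702]
side [232 229  17  17 149] [239.95302013 237.55704698] ray.015 [0.54070031 0.11167767 0.015     ] top 0.032530586645093326 ((543.7188720703125, 108.30537414550781), (19.235071182250977, 45.64762496948242), 59.65607452392578)
side [172 270  17  26 331] [179.29305136 282.92145015] ray.015 [0.58609196 0.27749854 0.015     ] top 0.04813247552371773 ((581.5538330078125, 282.42578125), (32.01206970214844, 29.89012908935547), 45.184967041015625)
side [254 282  21  24 125] [265.288 295.544] ray.015 [0.42392443 0.23319427 0.015     ] top 0.016347863265814708 ((430.8473815917969, 229.57083129882812), (11.852595329284668, 61.587947845458984), 67.4011001586914)
dark 80 [0.53730591 0.11313583 0.04729495] [0.53173402 0.10517949 0.03449964] [0.55402037 0.12034684 0.05966271]
```

View pics/f.png

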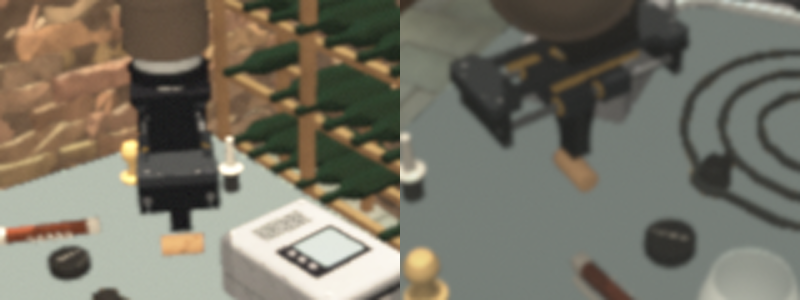

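Both crops show the closed fingers ending above the cork, at (180,232) left and (575,152) right. I'll measure the real tip height.

Run:
```python
from cork import *
for n in ["scene","side"]:
    c=capture(n); w=pts(c)
    m=(w[...,2]<.08)&(w[...,2]>.004)&(np.hypot(w[...,0]-.546,w[...,1]-.1045)<.032)
    for v in np.unique(np.where(m)[0]):
        u=np.where(m[v])[0]; print(n,v,u.min(),u.max(),"z",np.round(np.median(w[v,u,2])*1000,1),"xy",np.round(np.median(w[v,u,:2],0)*1000),"bgr",np.median(c["frame"][v,u],0))
```

```text
scene 174 224 226 z 57.4 xy [549.  93.] bgr [53. 55. 54.]
scene 175 218 226 z 55.4 xy [541.  95.] bgr [30. 30. 30.]
scene 176 218 226 z 51.2 xy [543.  97.] bgr [32.5 32.  33. ]
scene 177 218 226 z 47.8 xy [542.  98.] bgr [32. 30. 31.]
scene 178 218 226 z 45.2 xy [540.  97.] bgr [33. 34. 33.]
scene 179 218 226 z 42.4 xy [541.  98.] bgr [31. 32. 32.]
scene 180 218 226 z 40.2 xy [542.  96.] bgr [30.5 30.5 30. ]
scene 181 219 226 z 36.6 xy [541.  96.] bgr [54. 58. 57.]
scene 182 219 223 z 33.5 xy [539.  98.] bgr [ 98. 107. 105.]
scene 183 225 230 z 21.1 xy [559. 102.] bgr [137.5 171.  200.5]
scene 184 215 230 z 21.5 xy [546. 105.] bgr [127.5 178.  221.5]
scene 185 215 231 z 21.3 xy [544. 100.] bgr [124. 183. 232.]
scene 186 215 231 z 19.7 xy [543.  98.] bgr [126. 185. 233.]
scene 187 215 231 z 18.1 xy [542.  97.] bgr [126. 182. 232.]
scene 188 215 231 z 14.9 xy [541.  96.] bgr [123. 177. 229.]
scene 189 215 231 z 13.3 xy [542.  96.] bgr [115. 170. 222.]
scene 190 215 231 z 9.5 xy [541.  96.] bgr [111. 161. 206.]
scene 191 215 224 z 6.5 xy [532. 103.] bgr [123. 159. 198.]
side 213 248 248
[... 1287 characters left out ...]
y [547. 109.] bgr [ 85. 115. 146.]
side 236 233 245 z 18.6 xy [542. 110.] bgr [ 87. 118. 149.]
side 237 234 246 z 18.8 xy [538. 113.] bgr [ 88. 118. 149.]
side 238 235 247 z 16.9 xy [536. 114.] bgr [ 89. 119. 150.]
side 239 236 248 z 18.7 xy [533. 117.] bgr [ 89. 118. 148.]
side 240 237 249 z 16.2 xy [530. 118.] bgr [ 89. 118. 146.]
side 241 237 249 z 15.3 xy [528. 118.] bgr [ 87. 115. 142.]
side 242 238 249 z 11.2 xy [528. 118.] bgr [ 86.  113.5 136.5]
side 243 239 248 z 10.8 xy [527. 121.] bgr [ 85.  112.5 135. ]
side 244 240 246 z 9.0 xy [529. 121.] bgr [ 84. 110. 134.]
side 245 241 245 z 6.3 xy [528. 123.] bgr [ 88. 110. 131.]
side 246 242 243 z 4.1 xy [529. 123.] bgr [ 98.5 114.5 125.5]
```

Run:
```python
from h import *
import pickle
for n in ["scene","side"]:
    c=pickle.load(open(n+".pkl","rb")); w=pts(c)
    m=(w[...,2]<.4)&(w[...,2]>.1)&(np.hypot(w[...,0]-.624,w[...,1])<.09)
    q=w[m]; print(n,q[:,2].min(), [ (z,int(((q[:,2]>z)&(q[:,2]<z+.01)).sum())) for z in np.arange(.18,.3,.01).round(2)])
    for s in (q[:,0]<.624,q[:,0]>.624):
        t=q[s]; t=t[t[:,2]<.27]; print(np.percentile(t[:,2],[0,2,5]),np.median(t,0))
```

```text
scene 0.2221271571853886 [(np.float64(0.18), 0), (np.float64(0.19), 0), (np.float64(0.2), 0), (np.float64(0.21), 0), (np.float64(0.22), 57), (np.float64(0.23), 76), (np.float64(0.24), 84), (np.float64(0.25), 82), (np.float64(0.26), 91), (np.float64(0.27), 96), (np.float64(0.28), 64), (np.float64(0.29), 138)]
[0.2229915  0.22392771 0.22503094] [ 0.57190117 -0.00617888  0.24733309]
[0.22212716 0.22297246 0.22518352] [ 0.6689859  -0.00575142  0.24731409]
side 0.2198993992814171 [(np.float64(0.18), 0), (np.float64(0.19), 0), (np.float64(0.2), 0), (np.float64(0.21), 2), (np.float64(0.22), 69), (np.float64(0.23), 69), (np.float64(0.24), 71), (np.float64(0.25), 77), (np.float64(0.26), 98), (np.float64(0.27), 80), (np.float64(0.28), 41), (np.float64(0.29), 142)]
[0.21997639 0.22172652 0.22334858] [0.57019503 0.01035699 0.24687701]
[0.2198994  0.22104095 0.22233891] [0.66716247 0.00901413 0.24726271]
```

The real fingertips sit about 15.5 mm behind the reported TCP, at z = tcp + 15.5 mm. The text says 14 mm ahead, which is about 30 mm of difference. I'll work with the measured value: open, go 27 mm lower, and grip.

Request:
play_rows(steps=[{"ax":0,"ay":0,"az":0,"dx":0,"dy":0,"dz":0,"claw":50},{"ax":0,"ay":0,"az":0,"dx":0,"dy":0,"dz":0,"claw":50},{"ax":0,"ay":0,"az":0,"dx":0,"dy":0,"dz":0,"claw":50},{"ax":0,"ay":0,"az":0,"dx":0,"dy":0,"dz":0,"claw":50},{"ax":0,"ay":0,"az":0,"dx":0,"dy":0,"dz":0,"claw":50},{"ax":0,"ay":0,"az":0,"dx":0,"dy":0,"dz":0,"claw":50},{"ax":0,"ay":0,"az":0,"dx":0,"dy":0,"dz":8,"claw":50},{"ax":0,"ay":0,"az":0,"dx":0,"dy":0,"dz":8,"claw":50},{"ax":0,"ay":0,"az":0,"dx":0,"dy":0,"dz":6,"claw":50},{"ax":0,"ay":0,"az":0,"dx":0,"dy":0,"dz":4,"claw":50},{"ax":0,"ay":0,"az":0,"dx":0,"dy":0,"dz":0,"claw":50},{"ax":0,"ay":0,"az":0,"dx":0,"dy":0,"dz":0,"claw":0},{"ax":0,"ay":0,"az":0,"dx":0,"dy":0,"dz":0,"claw":0},{"ax":0,"ay":0,"az":0,"dx":0,"dy":0,"dz":0,"claw":0},{"ax":0,"ay":0,"az":0,"dx":0,"dy":0,"dz":0,"claw":0},{"ax":0,"ay":0,"az":0,"dx":0,"dy":0,"dz":0,"claw":0},{"ax":0,"ay":0,"az":0,"dx":0,"dy":0,"dz":0,"claw":0},{"ax":0,"ay":0,"az":0,"dx":0,"dy":0,"dz":0,"claw":0},{"ax":0,"ay":0,"az":0,"dx":0,"dy":0,"dz":0,"claw":0}])

```text
time_s: 8.35
tcp_pos: [0.5459, 0.1043, -0.0101]
ee_rot: [[-0.875, 0.485, 0.0], [0.485, 0.875, 0.0], [-0.0, 0.0, -1.0]]
wrist_force: [-0.2, 0.4, 1.5]
gripper_width: 0.234
gripper_force: 29.9
```

```bash
python3 -c "import rep"
```

```text
t 8.35 tcp [545.9 104.3 -10.1] xang 151.01 yang 61.01 zax [ 3.e-04  1.e-04 -1.e+00] F [-0.22  0.38  1.47] w 20.400911231377496 29.949423763900995 j [  28.   30.  -24.    0.  -37. -147.]
```

Gripped at 20.4 mm and 30 N. I'll lift, turn and move beside the nose to measure the cradle.

Request:
play_rows(steps=[{"ax":0,"ay":0,"az":0,"dx":0,"dy":0,"dz":-20,"claw":0},{"ax":0,"ay":0,"az":0,"dx":0,"dy":0,"dz":-40,"claw":0},{"ax":0,"ay":0,"az":0,"dx":0,"dy":0,"dz":-40,"claw":0},{"ax":0,"ay":0,"az":-8.25,"dx":0,"dy":0,"dz":-30,"claw":0},{"ax":0,"ay":0,"az":-8.25,"dx":0,"dy":0,"dz":0,"claw":0},{"ax":0,"ay":0,"az":-8.25,"dx":0,"dy":0,"dz":0,"claw":0},{"ax":0,"ay":0,"az":-8.25,"dx":0,"dy":0,"dz":0,"claw":0},{"ax":0,"ay":0,"az":0,"dx":-3,"dy":-35,"dz":0,"claw":0},{"ax":0,"ay":0,"az":0,"dx":-3,"dy":-35,"dz":0,"claw":0},{"ax":0,"ay":0,"az":0,"dx":-3,"dy":-35,"dz":0,"claw":0},{"ax":0,"ay":0,"az":0,"dx":-3,"dy":-35,"dz":0,"claw":0},{"ax":0,"ay":0,"az":0,"dx":-3,"dy":-35,"dz":0,"claw":0},{"ax":0,"ay":0,"az":0,"dx":-3,"dy":-35,"dz":0,"claw":0},{"ax":0,"ay":0,"az":0,"dx":-3,"dy":-35,"dz":0,"claw":0},{"ax":0,"ay":0,"az":0,"dx":-3,"dy":-35,"dz":0,"claw":0},{"ax":0,"ay":0,"az":0,"dx":-3,"dy":-35,"dz":0,"claw":0},{"ax":0,"ay":0,"az":0,"dx":-3,"dy":-35,"dz":0,"claw":0},{"ax":0,"ay":0,"az":0,"dx":0,"dy":0,"dz":0,"claw":0},{"ax":0,"ay":0,"az":0,"dx":0,"dy":0,"dz":0,"claw":0}])

```text
time_s: 10.25
tcp_pos: [0.5996, -0.2434, 0.119]
ee_rot: [[-0.998, -0.068, -0.001], [-0.068, 0.998, 0.001], [0.001, 0.001, -1.0]]
wrist_force: [-0.2, 0.9, 0.3]
gripper_width: 0.234
gripper_force: 30.0
```

Run:
```python
import rep; from h import *
import pickle
for n in ["wrist","scene","side"]:
    c=capture(n); pickle.dump(c,open("p_%s.pkl"%n,"wb"))
    if n=="wrist": cv2.imwrite("pics/p_wrist.png",c["frame"]); print(c["xyz"])
    w=pts(c); s=sense(); T=np.array(s["tcp_pos"]); hsv=cv2.cvtColor(c["frame"],cv2.COLOR_BGR2HSV)
    k=cv2.inRange(hsv,(5,70,90),(25,255,255)).astype(bool)&(np.linalg.norm(w-T,axis=2)<.06)
    q=w[k]; print(n,"heldcork",k.sum())
    if k.sum()>20: print(np.percentile(q,[3,50,97],axis=0).round(4), cv2.minAreaRect((q[:,:2]*1000).astype(np.float32)))
```

```text
t 10.25 tcp [ 599.6 -243.4  119. ] xang -176.11 yang 93.89 zax [-1.2e-03  6.0e-04 -1.0e+00] F [-0.25  0.92  0.32] w 20.34609259129079 29.950397154316306 j [ -8.  28.  -3.  -0. -59. -78.]
[ 0.53052568 -0.2483008   0.29778094]
wrist heldcork 2511
[[ 0.5782 -0.2538  0.1368]
 [ 0.5886 -0.2441  0.1491]
 [ 0.6203 -0.2346  0.1514]] ((599.9841918945312, -243.67819213867188), (44.13771438598633, 20.599225997924805), 2.943974256515503)
scene heldcork 198
[[ 0.5768 -0.2548  0.1336]
 [ 0.5853 -0.2455  0.1471]
 [ 0.6086 -0.2303  0.1667]] ((592.9882202148438, -245.37472534179688), (34.270774841308594, 39.45779800415039), 1.7842644453048706)
side heldcork 71
[[ 0.5748 -0.2532  0.1334]
 [ 0.5853 -0.2331  0.144 ]
 [ 0.6179 -0.2226  0.1514]] ((595.1388549804688, -234.56951904296875), (43.083831787109375, 32.31285858154297), 30.17277717590332)
```

View pics/p_wrist.png

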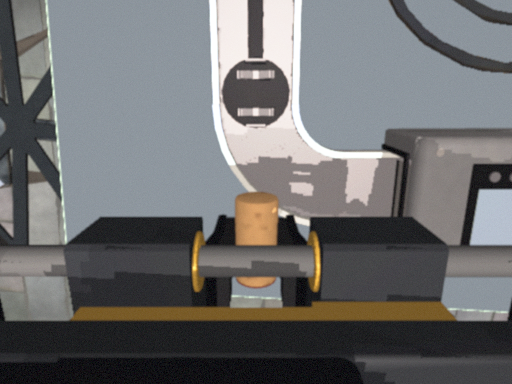

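The held cork at (257,238) is centred on the TCP. The cradle's saddles are at (255,75) and (255,112), with the end fences at rows 60 and 126 on the black nose plate at (255,92).

Run:
```python
from h import *
import pickle
c=pickle.load(open("p_wrist.pkl","rb")); f=c["frame"]
roi=(f.max(2)<70).astype(np.uint8); roi[:, :215]=0; roi[:,298:]=0; roi[135:]=0; roi[:56]=0
k=cv2.morphologyEx(roi,cv2.MORPH_OPEN,np.ones((3,3),np.uint8))
cnt=max(cv2.findContours(k,0,2)[0],key=cv2.contourArea); h=cv2.convexHull(cnt); (u,v),r=cv2.minEnclosingCircle(h); e=cv2.fitEllipse(h)
print("circ",u,v,r,ray(c,u,v,.012),"ell",e,ray(c,*e[0],.012))
w=pts(c)
g=f.min(2); 
for a in range(55,132): print(a,f[a,250:262].mean().round(),np.round(np.nanmedian(w[a,250:262],0)*1000,1)) if f[a,250:262].mean()>90 else None
# side rails leg: bright edges at row 40, housing roof
m=(abs(w[...,2]-.068)<.003)
print("roof",m.sum(),w[m].min(0),w[m].max(0))
cs=pickle.load(open("p_scene.pkl","rb"));
for n in ("scene","side"):
    q=pickle.load(open("p_%s.pkl"%n,"rb")); W=pts(q); mm=(np.hypot(W[...,0]-.424,W[...,1]+.254)<.025)&(W[...,2]>.030)&(W[...,2]<.056); p=W[mm]; t=p[p[:,2]>np.percentile(p[:,2],70)]
    print(n,"knob",mm.sum(),np.median(t,0),p.min(0),p.max(0))
```

```text
Traceback (most recent call last):
cv2.error: OpenCV(4.12.0) /io/opencv/modules/imgproc/src/shapedescr.cpp:361: error: (-201:Incorrect size of input array) There should be at least 5 points to fit the ellipse in function 'fitEllipseNoDirect'
```

Run:
```python
from h import *
import pickle
c=pickle.load(open("p_wrist.pkl","rb")); f=c["frame"]; w=pts(c)
print(f[85:100:5,230:280:10].max(2))
k=np.zeros(f.shape[:2],np.uint8); k[58:135,216:297]=(f[58:135,216:297].max(2)<100)
cnt=max(cv2.findContours(k,cv2.RETR_EXTERNAL,cv2.CHAIN_APPROX_NONE)[0],key=cv2.contourArea); h=cv2.convexHull(cnt); (u,v),r=cv2.minEnclosingCircle(h)
print("circ",u,v,r,cv2.boundingRect(h),ray(c,u,v,.012)); x,y,ww,hh=cv2.boundingRect(h)
print("bbox centre",ray(c,x+ww/2-.5,y+hh/2-.5,.012))
for a in range(55,132):
    if f[a,250:262].mean()>100: print(a,f[a,250:262].mean().round(),np.round(np.nanmedian(w[a,250:262],0)*1000,1))
for n in ("scene","side"):
    q=pickle.load(open("p_%s.pkl"%n,"rb")); W=pts(q); mm=(np.hypot(W[...,0]-.424,W[...,1]+.254)<.025)&(W[...,2]>.030)&(W[...,2]<.056); p=W[mm]
    if len(p): t=p[p[:,2]>np.percentile(p[:,2],70)]; print(n,"knob",mm.sum(),np.median(t,0),p.min(0),p.max(0))
```

```text
[[81 79 78 82 80]
 [79 77 79 79 80]
 [78 74 83 78 76]]
circ 255.5 92.30952453613281 33.71265411376953 (223, 61, 66, 64) [ 0.52862493 -0.24864734  0.012     ]
bbox centre [ 0.52877477 -0.24863727  0.012     ]
58 174.0 [ 502.3 -250.4   12.3]
59 226.0 [ 504.3 -250.3   24.7]
60 202.0 [ 505.1 -250.2   25.4]
61 123.0 [ 505.7 -250.2   24.6]
70 140.0 [ 511.5 -250.2   12.9]
71 191.0 [ 512.4 -249.7   16.3]
72 208.0 [ 513.1 -249.7   15.9]
73 208.0 [ 513.9 -249.6   15.9]
74 207.0 [ 514.5 -249.6   16.1]
75 207.0 [ 515.3 -249.5   15.5]
76 208.0 [ 516.1 -249.5   16. ]
77 203.0 [ 516.8 -249.4   15.8]
78 172.0 [ 517.6 -249.4   15.5]
107 108.0 [ 540.3 -247.9   12.7]
108 166.0 [ 541.  -248.2   13.6]
109 202.0 [ 541.8 -247.8   15.9]
110 208.0 [ 542.6 -247.7   16.1]
111 207.0 [ 543.4 -247.7   15.9]
112 207.0 [ 544.2 -247.6   15.9]
113 207.0 [ 545.  -247.5   16.5]
114 204.0 [ 545.8 -247.5   15.6]
115 173.0 [ 546.6 -247.4   15.8]
116 104.0 [ 547.5 -247.4   12.6]
123 102.0 [ 553.2 -247.    13. ]
124 181.0 [ 553.3 -247.    22.3]
125 223.0 [ 553.9 -246.9   24.8]
126 192.0 [ 554.7 -246.9   24.5]
127 173.0 [ 556.5 -246.8   12.8]
128 211.0 [ 558.1 -246.7    4.6]
129 221.0 [ 559.1 -246.6    4.3]
130 220.0 [ 559.8 -246.6    4.6]
131 219.0 [ 560.7 -246.5    4.4]
scene knob 134 [ 0.42671692 -0.2551306   0.05131214] [ 0.41735325 -0.26452548  0.03012322] [ 0.4345132  -0.24773798  0.05273753]
side knob 49 [ 0.42392864 -0.25054469  0.04857686] [ 0.41548345 -0.25833047  0.03035725] [ 0.4322335  -0.24347369  0.05022244]
```

Cradle middle is at (529.3, -248.6), yaw 3.9°. I'll move over and lower to just above it.

Request:
play_rows(steps=[{"ax":0,"ay":0,"az":0,"dx":30,"dy":0,"dz":0,"claw":0},{"ax":0,"ay":0,"az":0,"dx":30,"dy":0,"dz":0,"claw":0},{"ax":0,"ay":0,"az":0,"dx":10.9,"dy":-0.1,"dz":20,"claw":0},{"ax":0,"ay":0,"az":0,"dx":0,"dy":0,"dz":30,"claw":0},{"ax":0,"ay":0,"az":0,"dx":0,"dy":0,"dz":30,"claw":0},{"ax":0,"ay":0,"az":0,"dx":0,"dy":0,"dz":15,"claw":0},{"ax":0,"ay":0,"az":0,"dx":0,"dy":0,"dz":8,"claw":0},{"ax":0,"ay":0,"az":0,"dx":0,"dy":0,"dz":2,"claw":0},{"ax":0,"ay":0,"az":0,"dx":0,"dy":0,"dz":0,"claw":0},{"ax":0,"ay":0,"az":0,"dx":0,"dy":0,"dz":0,"claw":0},{"ax":0,"ay":0,"az":0,"dx":0,"dy":0,"dz":0,"claw":0}])

```text
time_s: 11.5
tcp_pos: [0.5302, -0.248, 0.0158]
ee_rot: [[-0.998, -0.07, 0.002], [-0.07, 0.998, -0.0], [-0.002, -0.001, -1.0]]
wrist_force: [-0.7, -0.0, -0.4]
gripper_width: 0.23
gripper_force: 30.0
```

```bash
python3 -c "import rep"
```

```text
t 11.5 tcp [ 530.2 -248.    15.8] xang -175.99 yang 94.01 zax [ 2.e-03 -4.e-04 -1.e+00] F [-0.69 -0.05 -0.37] w 20.034624421844633 29.950256422162056 j [ -9.  30. -18.   0. -42. -77.]
```

Request:
play_rows(steps=[{"ax":0,"ay":0,"az":0,"dx":0.5,"dy":0,"dz":3,"claw":0},{"ax":0,"ay":0,"az":0,"dx":0,"dy":0,"dz":2,"claw":0},{"ax":0,"ay":0,"az":0,"dx":0,"dy":0,"dz":1,"claw":0},{"ax":0,"ay":0,"az":0,"dx":0,"dy":0,"dz":0,"claw":0},{"ax":0,"ay":0,"az":0,"dx":0,"dy":0,"dz":0,"claw":0},{"ax":0,"ay":0,"az":0,"dx":0,"dy":0,"dz":0,"claw":0}])

```text
time_s: 12.1
tcp_pos: [0.529, -0.248, 0.0088]
ee_rot: [[-0.998, -0.07, 0.0], [-0.07, 0.998, -0.0], [-0.0, -0.0, -1.0]]
wrist_force: [-0.7, -0.4, 0.2]
gripper_width: 0.233
gripper_force: 30.0
```

Run:
```python
import rep
from h import *
c=capture("scene"); s=capture("side"); a=c["frame"][200:320,230:350]; b=s["frame"][130:210,240:360]
cv2.imwrite("pics/s.png",np.hstack([cv2.resize(a,(400,400),interpolation=2),cv2.resize(b,(400,400),interpolation=2)]))
```

```text
t 12.1 tcp [ 529.  -248.     8.8] xang -176.00 yang 94.00 zax [ 0. -0. -1.] F [-0.74 -0.36  0.18] w 20.306118951054334 29.95038801804185 j [ -9.  30. -19.  -0. -41. -77.]
```

View pics/s.png

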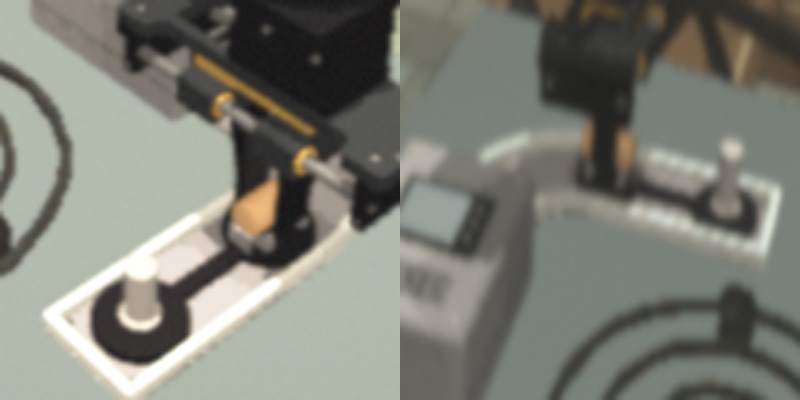

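The cork is held between the fences above the saddles, at (258,205) in the left crop. I'll lower the last bit.

Request:
play_rows(steps=[{"ax":0,"ay":0,"az":0,"dx":0,"dy":0,"dz":1,"claw":0},{"ax":0,"ay":0,"az":0,"dx":0,"dy":0,"dz":0.7,"claw":0},{"ax":0,"ay":0,"az":0,"dx":0,"dy":0,"dz":0,"claw":0},{"ax":0,"ay":0,"az":0,"dx":0,"dy":0,"dz":0,"claw":0},{"ax":0,"ay":0,"az":0,"dx":0,"dy":0,"dz":0,"claw":0}])

```text
time_s: 12.7
tcp_pos: [0.529, -0.248, 0.0071]
ee_rot: [[-0.998, -0.07, 0.0], [-0.07, 0.998, -0.0], [-0.0, -0.0, -1.0]]
wrist_force: [-0.4, -0.6, -0.3]
gripper_width: 0.23
gripper_force: 29.9
```

Request:
play_rows(steps=[{"ax":0,"ay":0,"az":0,"dx":0,"dy":0,"dz":0.4,"claw":0},{"ax":0,"ay":0,"az":0,"dx":0,"dy":0,"dz":0,"claw":0},{"ax":0,"ay":0,"az":0,"dx":0,"dy":0,"dz":0,"claw":30},{"ax":0,"ay":0,"az":0,"dx":0,"dy":0,"dz":0,"claw":40},{"ax":0,"ay":0,"az":0,"dx":0,"dy":0,"dz":0,"claw":50},{"ax":0,"ay":0,"az":0,"dx":0,"dy":0,"dz":0,"claw":50},{"ax":0,"ay":0,"az":0,"dx":0,"dy":0,"dz":0,"claw":50},{"ax":0,"ay":0,"az":0,"dx":0,"dy":0,"dz":0,"claw":50},{"ax":0,"ay":0,"az":0,"dx":0,"dy":0,"dz":-15,"claw":50},{"ax":0,"ay":0,"az":0,"dx":0,"dy":0,"dz":-35,"claw":50},{"ax":0,"ay":0,"az":0,"dx":0,"dy":0,"dz":-45,"claw":50},{"ax":0,"ay":0,"az":0,"dx":-35,"dy":0,"dz":0,"claw":10},{"ax":0,"ay":0,"az":0,"dx":-35,"dy":0,"dz":0,"claw":0},{"ax":0,"ay":0,"az":0,"dx":0,"dy":0,"dz":0,"claw":0},{"ax":0,"ay":0,"az":0,"dx":0,"dy":0,"dz":0,"claw":0}])

```text
time_s: 14.2
tcp_pos: [0.5986, -0.2427, 0.1009]
ee_rot: [[-0.998, -0.07, -0.001], [-0.07, 0.998, 0.001], [0.001, 0.001, -1.0]]
wrist_force: [0.0, -0.4, -0.5]
gripper_width: 0.3
gripper_force: 0.0
```

```bash
cat > nose.py <<'E'
from h import *
# tester frame from roof (avg of scene/side), angle 93.95 deg
A=np.radians(93.95); TX=np.array([np.cos(A),np.sin(A)]); TY=np.array([-TX[1],TX[0]]); O=np.array([.5962,-.0518])-.070*TX
def tw(x,y): return O+TX*x/1000+TY*y/1000
def wt(p): d=np.asarray(p)[:2]-O; return np.array([d@TX,d@TY])*1000
E
python3 - <<'E'
import rep; from nose import *
c=capture("wrist"); w=pts(c)
hsv=cv2.cvtColor(c["frame"],cv2.COLOR_BGR2HSV)
k=cv2.inRange(hsv,(5,70,90),(25,255,255)).astype(bool)&(np.hypot(w[...,0]-.529,w[...,1]+.248)<.04)
q=w[k]; r=cv2.minAreaRect((q[:,:2]*1000).astype(np.float32)); print("cork",k.sum(),r,np.percentile(q[:,2],[2,50,98]),wt(np.array(r[0])/1000))
f=c["frame"]; d=(f.max(2)<100)&(abs(w[...,2]-.012)<.004)&(np.hypot(w[...,0]-.529,w[...,1]+.248)<.034)
print("plate",d.sum(),cv2.minEnclosingCircle((w[d][:,:2]*1000).astype(np.float32)))
m=(abs(w[...,2]-.068)<.004)&(w[...,1]>-.2); 
if m.sum()>200: print("roof",cv2.minAreaRect((w[m][:,:2]*1000).astype(np.float32)))
m=(abs(w[...,2]-.013)<.003)&(f.min(2)>170); print("rails",m.sum())
# rail crossings in tester coords: leg at y~100..150 (x of rails)
t=np.stack([(w[...,:2]-O)@TX,(w[...,:2]-O)@TY],-1)*1000
for y0 in (90,110,130,150):
    s=m&(abs(t[...,1]-y0)<5); xs=t[s][:,0]; print(y0,[ (round(a.mean(),1),len(a)) for a in (xs[xs<-120],xs[xs>-120]) if len(a)])
for x0 in (-40,-30,-20):
    s=m&(abs(t[...,0]-x0)<5)&(t[...,1]<60); ys=t[s][:,1]; print("x",x0,[ (round(a.mean(),1),len(a)) for a in (ys[ys<0],ys[ys>0]) if len(a)])
print("tester",O,"knob",wt((.4248,-.2535)))
E
```

```text
t 14.2 tcp [ 598.6 -242.7  100.9] xang -175.99 yang 94.01 zax [-1.4e-03  5.0e-04 -1.0e+00] F [ 0.03 -0.37 -0.46] w 26.1320438918772 0.0 j [ -8.  29.  -4.  -0. -57. -78.]
cork 1658 ((535.2197265625, -247.559326171875), (60.16244125366211, 35.912967681884766), 4.1295270919799805) [0.01266175 0.03619238 0.20573773] [-121.09362705   74.32047652]
plate 1797 ((525.4370727539062, -248.9364776611328), 30.434289932250977)
roof ((603.2095336914062, -100.13374328613281), (115.791259765625, 59.76795959472656), 14.341788291931152)
rails 3424
90 [(np.float64(-154.4), 93), (np.float64(-89.8), 93)]
110 [(np.float64(-154.2), 105), (np.float64(-89.8), 103)]
130 [(np.float64(-152.9), 119), (np.float64(-89.8), 110)]
150 [(np.float64(-154.6), 8), (np.float64(-90.2), 6)]
x -40 [(np.float64(29.5), 89)]
x -30 [(np.float64(29.6), 87)]
x -20 [(np.float64(29.5), 88)]
tester [ 0.60102201 -0.12163372] knob [-119.4138259   184.88713464]
```

The cork was released. With the rail offsets corrected to the wrist view, I'll go behind the knob with closed fingers.

Request:
play_rows(steps=[{"ax":0,"ay":0,"az":0,"dx":36,"dy":0,"dz":0,"claw":0},{"ax":0,"ay":0,"az":0,"dx":36,"dy":0,"dz":0,"claw":0},{"ax":0,"ay":0,"az":0,"dx":36,"dy":0,"dz":0,"claw":0},{"ax":0,"ay":0,"az":0,"dx":36,"dy":0,"dz":0,"claw":0},{"ax":0,"ay":0,"az":0,"dx":36,"dy":0,"dz":0,"claw":0},{"ax":0,"ay":0,"az":0,"dx":31.5,"dy":-1.2,"dz":0,"claw":0},{"ax":0,"ay":0,"az":0,"dx":0,"dy":0,"dz":0,"claw":0},{"ax":0,"ay":0,"az":0,"dx":0,"dy":0,"dz":0,"claw":0},{"ax":0,"ay":0,"az":0,"dx":0,"dy":0,"dz":0,"claw":0}])

```text
time_s: 15.15
tcp_pos: [0.3885, -0.2592, 0.102]
ee_rot: [[-0.998, -0.07, 0.001], [-0.07, 0.998, -0.001], [-0.001, -0.001, -1.0]]
wrist_force: [0.1, -0.3, 0.7]
gripper_width: 0.004
gripper_force: 0.0
```

Run:
```python
import rep; from nose import *
c=capture("wrist"); w=pts(c); f=c["frame"]; cv2.imwrite("pics/w9.png",f)
t=np.stack([(w[...,:2]-O)@TX,(w[...,:2]-O)@TY],-1)*1000
hsv=cv2.cvtColor(f,cv2.COLOR_BGR2HSV)
for n in ("scene","side"):
    q=capture(n); W=pts(q); hs=cv2.cvtColor(q["frame"],cv2.COLOR_BGR2HSV)
    k=cv2.inRange(hs,(5,70,90),(25,255,255)).astype(bool)&(np.hypot(W[...,0]-.529,W[...,1]+.248)<.04)&(W[...,2]>.02)&(W[...,2]<.05)
    p=W[k]; print(n,"cork",k.sum(),cv2.minAreaRect((p[:,:2]*1000).astype(np.float32)),p[:,2].max())
    mm=(np.hypot(W[...,0]-.427,W[...,1]+.255)<.022)&(W[...,2]>.030)&(W[...,2]<.056); p=W[mm]
    if len(p): print(n,"knob",mm.sum(),p.min(0),p.max(0))
```

```text
t 15.15 tcp [ 388.5 -259.2  102. ] xang -175.99 yang 94.01 zax [ 1.1e-03 -5.0e-04 -1.0e+00] F [ 0.05 -0.26  0.67] w 0.328160958576758 0.0 j [-14.  13. -30.   0. -47. -72.]
scene cork 108 ((527.645751953125, -251.12806701660156), (19.75945281982422, 46.06962585449219), 88.18032836914062) 0.03712146368931468
scene knob 137 [ 0.41729335 -0.26576088  0.0301146 ] [ 0.43468073 -0.24698112  0.05218747]
side cork 109 ((527.36865234375, -241.4131317138672), (46.37502670288086, 17.4563045501709), 8.912385940551758) 0.03783830836593327
side knob 52 [ 0.41530072 -0.25859466  0.03054885] [ 0.43170382 -0.24305589  0.04986271]
```

The cork is seated, with its top at about 38 mm. I'll descend and push along the leg.

Request:
play_rows(steps=[{"ax":0,"ay":0,"az":0,"dx":0,"dy":0,"dz":30,"claw":0},{"ax":0,"ay":0,"az":0,"dx":0,"dy":0,"dz":30,"claw":0},{"ax":0,"ay":0,"az":0,"dx":0,"dy":0,"dz":20,"claw":0},{"ax":0,"ay":0,"az":0,"dx":0,"dy":0,"dz":10,"claw":0},{"ax":0,"ay":0,"az":0,"dx":0,"dy":0,"dz":5,"claw":0},{"ax":0,"ay":0,"az":0,"dx":0,"dy":0,"dz":0,"claw":0},{"ax":0,"ay":0,"az":0,"dx":-5,"dy":0,"dz":0,"claw":0},{"ax":0,"ay":0,"az":0,"dx":-5,"dy":0,"dz":0,"claw":0},{"ax":0,"ay":0,"az":0,"dx":-4,"dy":0,"dz":0,"claw":0},{"ax":0,"ay":0,"az":0,"dx":-4,"dy":0,"dz":0,"claw":0},{"ax":0,"ay":0,"az":0,"dx":-4,"dy":0,"dz":0,"claw":0},{"ax":0,"ay":0,"az":0,"dx":-4,"dy":0,"dz":0,"claw":0},{"ax":0,"ay":0,"az":0,"dx":-5,"dy":0,"dz":0,"claw":0},{"ax":0,"ay":0,"az":0,"dx":-5,"dy":0,"dz":0,"claw":0},{"ax":0,"ay":0,"az":0,"dx":-5,"dy":0,"dz":0,"claw":0},{"ax":0,"ay":0,"az":0,"dx":-5,"dy":0,"dz":0,"claw":0},{"ax":0,"ay":0,"az":0,"dx":-5,"dy":0,"dz":0,"claw":0},{"ax":0,"ay":0,"az":0,"dx":-5,"dy":0,"dz":0,"claw":0},{"ax":0,"ay":0,"az":0,"dx":0,"dy":0,"dz":0,"claw":0},{"ax":0,"ay":0,"az":0,"dx":0,"dy":0,"dz":0,"claw":0}])

```text
time_s: 17.3
tcp_pos: [0.4439, -0.2551, 0.0066]
ee_rot: [[-0.998, -0.07, 0.0], [-0.07, 0.998, 0.0], [-0.0, -0.0, -1.0]]
wrist_force: [-0.4, -0.1, -0.3]
gripper_width: 0.008
gripper_force: 0.0
```

```bash
cat > look.py <<'E'
import rep; from nose import *
def look(kx,ky,cx,cy):
    for n in ("scene","side"):
        q=capture(n); W=pts(q); hs=cv2.cvtColor(q["frame"],cv2.COLOR_BGR2HSV)
        k=cv2.inRange(hs,(5,70,90),(25,255,255)).astype(bool)&(np.hypot(W[...,0]-cx,W[...,1]-cy)<.06)&(W[...,2]>.02)&(W[...,2]<.05)
        p=W[k]; 
        if len(p)>5: print(n,"cork",k.sum(),np.round(cv2.minAreaRect((p[:,:2]*1000).astype(np.float32))[0]),p[:,2].max())
        mm=(np.hypot(W[...,0]-kx,W[...,1]-ky)<.03)&(W[...,2]>.030)&(W[...,2]<.056)&(q["frame"].min(2)>90)&(hs[...,1]<60); p=W[mm]
        if len(p): print(n,"knob",mm.sum(),p.min(0).round(4),p.max(0).round(4))
E
python3 -c "
from look import *
look(.465,-.253,.567,-.246)"
```

```text
t 17.3 tcp [ 443.9 -255.1    6.6] xang -176.00 yang 94.00 zax [ 2.e-04  0.e+00 -1.e+00] F [-0.37 -0.05 -0.27] w 0.7207852748304033 0.0 j [-12.  25. -29.  -0. -36. -74.]
scene cork 27 [ 570. -246.] 0.03848683105577838
scene knob 23 [ 0.4549 -0.2633  0.0305] [ 0.4717 -0.2558  0.0514]
side cork 107 [ 562. -237.] 0.037623479185572184
side knob 15 [ 0.457  -0.2479  0.0321] [ 0.4676 -0.2414  0.0431]
```

Request:
play_rows(steps=[{"ax":0,"ay":0,"az":0,"dx":-5,"dy":0,"dz":0,"claw":0},{"ax":0,"ay":0,"az":0,"dx":-5,"dy":0,"dz":0,"claw":0},{"ax":0,"ay":0,"az":0,"dx":-5,"dy":0,"dz":0,"claw":0},{"ax":0,"ay":0,"az":0,"dx":-5,"dy":0,"dz":0,"claw":0},{"ax":0,"ay":0,"az":0,"dx":-5,"dy":0,"dz":0,"claw":0},{"ax":0,"ay":0,"az":0,"dx":-5,"dy":0,"dz":0,"claw":0},{"ax":0,"ay":0,"az":0,"dx":-5,"dy":0,"dz":0,"claw":0},{"ax":0,"ay":0,"az":0,"dx":-5,"dy":0,"dz":0,"claw":0},{"ax":0,"ay":0,"az":0,"dx":-5,"dy":0,"dz":0,"claw":0},{"ax":0,"ay":0,"az":0,"dx":-5,"dy":0,"dz":0,"claw":0},{"ax":0,"ay":0,"az":0,"dx":-5,"dy":0,"dz":0,"claw":0},{"ax":0,"ay":0,"az":0,"dx":-5,"dy":0,"dz":0,"claw":0},{"ax":0,"ay":0,"az":0,"dx":-5,"dy":0,"dz":0,"claw":0},{"ax":0,"ay":0,"az":0,"dx":-5,"dy":0,"dz":0,"claw":0},{"ax":0,"ay":0,"az":0,"dx":-5,"dy":0,"dz":0,"claw":0},{"ax":0,"ay":0,"az":0,"dx":0,"dy":0,"dz":0,"claw":0}])

```text
time_s: 19.0
tcp_pos: [0.5198, -0.2499, 0.0068]
ee_rot: [[-0.998, -0.07, 0.001], [-0.07, 0.998, -0.0], [-0.001, -0.0, -1.0]]
wrist_force: [0.4, 0.2, -0.8]
gripper_width: 0.006
gripper_force: 0.0
```

```bash
python3 -c "
from look import *
s=sense();d=np.array(s['tcp_pos'])[:2]-np.array([.6039,-.1234]);print('tester tcp',d@TX*1000,d@TY*1000)
look(.538,-.247,.614,-.18)"
```

```text
t 19.0 tcp [ 519.8 -249.9    6.8] xang -175.98 yang 94.02 zax [ 1.4e-03 -3.0e-04 -1.0e+00] F [ 0.4   0.25 -0.81] w 0.5238374090175585 0.0 j [-10.  30. -20.   0. -40. -76.]
tester tcp -120.38553980001278 92.63615179094985
scene knob 22 [ 0.5302 -0.26    0.0305] [ 0.5413 -0.2548  0.0526]
side cork 13 [ 598. -180.] 0.03951366011866786
side knob 19 [ 0.5311 -0.2437  0.0305] [ 0.5431 -0.2352  0.0437]
```

Request:
play_rows(steps=[{"ax":0,"ay":0,"az":-4.5,"dx":-5.9,"dy":-1.2,"dz":0,"claw":0},{"ax":0,"ay":0,"az":-4.5,"dx":-5.9,"dy":-1.2,"dz":0,"claw":0},{"ax":0,"ay":0,"az":-4.5,"dx":-5.9,"dy":-1.2,"dz":0,"claw":0},{"ax":0,"ay":0,"az":-4.5,"dx":-5.9,"dy":-1.2,"dz":0,"claw":0},{"ax":0,"ay":0,"az":-4.5,"dx":-5.9,"dy":-1.2,"dz":0,"claw":0},{"ax":0,"ay":0,"az":-4.5,"dx":-5.9,"dy":-1.2,"dz":0,"claw":0},{"ax":0,"ay":0,"az":-4.5,"dx":-5.9,"dy":-1.2,"dz":0,"claw":0},{"ax":0,"ay":0,"az":-4.5,"dx":-5.9,"dy":-1.2,"dz":0,"claw":0},{"ax":0,"ay":0,"az":0,"dx":0,"dy":0,"dz":0,"claw":0},{"ax":0,"ay":0,"az":0,"dx":0,"dy":0,"dz":0,"claw":0}])

```text
time_s: 20.1
tcp_pos: [0.5652, -0.243, 0.0066]
ee_rot: [[-0.767, -0.641, -0.0], [-0.641, 0.767, 0.0], [-0.0, 0.0, -1.0]]
wrist_force: [-1.0, 0.1, -0.7]
gripper_width: 0.003
gripper_force: 0.0
```

```bash
cat > st.py <<'E'
from look import *
s=sense();d=np.array(s['tcp_pos'])[:2]-np.array([.6039,-.1234]);R=np.array(s['ee_rot']);f=-R[:2,0];a=np.degrees(np.arctan2(f@TY,f@TX));P=d*1000+18.5*f
k=np.array([P@TX,P@TY]); e=k-np.array([-45,75]); print('tester tcp',d@TX*1000,d@TY*1000,'heading',a,'knob est',k.round(1),'arc radius %.1f ang %.1f'%(np.hypot(*e),np.degrees(np.arctan2(e[1],e[0]))+180),'fwd force',-np.array(s['wrist_force'])[:2]@f)
kw=d+.0185*f; look(np.array([.6039,-.1234])[0]+kw[0],-.1234+kw[1],.6,-.1)
E
python3 st.py
```

```text
t 20.1 tcp [ 565.2 -243.     6.6] xang -140.10 yang 129.90 zax [-1.e-04  2.e-04 -1.e+00] F [-0.96  0.15 -0.69] w 0.2285860062273343 0.0 j [ -8.  33. -14.  -0. -43. -42.]
tester tcp -116.62531163844962 46.7977873604123 heading -54.049331910169286 knob est [-105.8   31.8] arc radius 74.5 ang 35.4 fwd force 0.6430709001676802
scene cork 65 [ 599. -141.] 0.0398247235809005
side knob 40 [ 0.5713 -0.2342  0.0305] [ 0.5859 -0.2181  0.0504]
```

Request:
play_rows(steps=[{"ax":0,"ay":0,"az":-4.5,"dx":-5.9,"dy":-1.2,"dz":0,"claw":0},{"ax":0,"ay":0,"az":-4.5,"dx":-5.9,"dy":-1.2,"dz":0,"claw":0},{"ax":0,"ay":0,"az":-4.5,"dx":-5.9,"dy":-1.2,"dz":0,"claw":0},{"ax":0,"ay":0,"az":-4.5,"dx":-5.9,"dy":-1.2,"dz":0,"claw":0},{"ax":0,"ay":0,"az":-4.5,"dx":-5.9,"dy":-1.2,"dz":0,"claw":0},{"ax":0,"ay":0,"az":-4.5,"dx":-5.9,"dy":-1.2,"dz":0,"claw":0},{"ax":0,"ay":0,"az":-4.5,"dx":-5.9,"dy":-1.2,"dz":0,"claw":0},{"ax":0,"ay":0,"az":-4.5,"dx":-5.9,"dy":-1.2,"dz":0,"claw":0},{"ax":0,"ay":0,"az":-4.5,"dx":-5.9,"dy":-1.2,"dz":0,"claw":0},{"ax":0,"ay":0,"az":0,"dx":0,"dy":0,"dz":0,"claw":0},{"ax":0,"ay":0,"az":0,"dx":0,"dy":0,"dz":0,"claw":0}])

```text
time_s: 21.3
tcp_pos: [0.6018, -0.2045, 0.0067]
ee_rot: [[-0.167, -0.986, 0.0], [-0.986, 0.167, 0.0], [-0.0, -0.0, -1.0]]
wrist_force: [-0.5, 0.3, 0.5]
gripper_width: 0.007
gripper_force: 0.0
```

```bash
python3 st.py; python3 -c "
from h import *
c=capture('scene');s=capture('side');cv2.imwrite('pics/e.png',np.hstack([cv2.resize(c['frame'][160:290,240:370],(400,400),interpolation=2),cv2.resize(s['frame'][130:210,230:310],(400,400),interpolation=2)]))"
```

```text
t 21.3 tcp [ 601.8 -204.5    6.7] xang -99.62 yang 170.38 zax [ 1.e-04  1.e-04 -1.e+00] F [-0.45  0.25  0.54] w 0.6017758148627534 0.0 j [ -4.  34. -11.  -0. -45.  -5.]
tester tcp -80.8154819194397 7.639278389534454 heading -13.567565071238505 knob est [-62.8   3.3] arc radius 73.9 ang 76.0 fwd force -0.1757060103361044
scene knob 20 [ 0.5979 -0.216   0.0311] [ 0.6108 -0.1771  0.0518]
side knob 42 [ 0.5877 -0.2102  0.0311] [ 0.6138 -0.1734  0.051 ]
```

View pics/e.png

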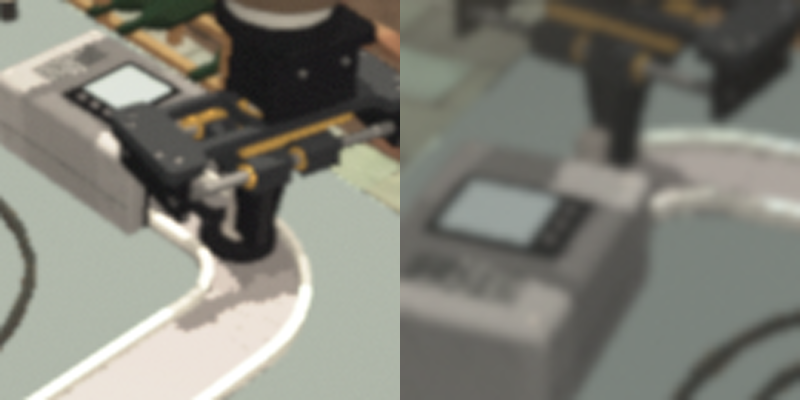

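The left crop shows the tail plate and knob just ahead of the fingers at (240,240), with the nose inside the housing. I'll finish the bend.

Request:
play_rows(steps=[{"ax":0,"ay":0,"az":-2.25,"dx":-3,"dy":-0.7,"dz":0,"claw":0},{"ax":0,"ay":0,"az":-2.25,"dx":-3,"dy":-0.7,"dz":0,"claw":0},{"ax":0,"ay":0,"az":-2.25,"dx":-3,"dy":-0.7,"dz":0,"claw":0},{"ax":0,"ay":0,"az":-2.25,"dx":-3,"dy":-0.7,"dz":0,"claw":0},{"ax":0,"ay":0,"az":-2.25,"dx":-3,"dy":-0.7,"dz":0,"claw":0},{"ax":0,"ay":0,"az":-2.25,"dx":-2,"dy":-0.7,"dz":0,"claw":0},{"ax":0,"ay":0,"az":0,"dx":0,"dy":0,"dz":0,"claw":0},{"ax":0,"ay":0,"az":0,"dx":0,"dy":0,"dz":0,"claw":0},{"ax":0,"ay":0,"az":0,"dx":0,"dy":0,"dz":0,"claw":0}])

```text
time_s: 22.4
tcp_pos: [0.6074, -0.188, 0.0066]
ee_rot: [[0.069, -0.998, -0.0], [-0.998, -0.069, 0.0], [-0.0, -0.0, -1.0]]
wrist_force: [-0.3, 0.2, 0.8]
gripper_width: 0.001
gripper_force: 0.0
```

```bash
python3 st.py
```

```text
t 22.4 tcp [ 607.4 -188.     6.6] xang -86.06 yang -176.06 zax [-0.  0. -1.] F [-0.27  0.22  0.78] w 0.07487461117446936 0.0 j [ -3.  34. -11.  -0. -45.   7.]
tester tcp -64.73105877668694 1.0013952940053363 heading -0.005454125202939435 knob est [-46.2   1. ] arc radius 74.0 ang 89.0 fwd force -0.23987046851655147
scene knob 22 [ 0.5989 -0.1979  0.0303] [ 0.6154 -0.1594  0.0491]
side knob 26 [ 0.5938 -0.1956  0.0306] [ 0.6139 -0.1557  0.0538]
```

Request:
play_rows(steps=[{"ax":0,"ay":0,"az":0,"dx":-1,"dy":0,"dz":0,"claw":0},{"ax":0,"ay":0,"az":0,"dx":-1,"dy":0,"dz":0,"claw":0},{"ax":0,"ay":0,"az":0,"dx":-1,"dy":0,"dz":0,"claw":0},{"ax":0,"ay":0,"az":0,"dx":0,"dy":0,"dz":0,"claw":0},{"ax":0,"ay":0,"az":0,"dx":0,"dy":0,"dz":0,"claw":0}])

```text
time_s: 23.0
tcp_pos: [0.6072, -0.1848, 0.0067]
ee_rot: [[0.07, -0.998, 0.0], [-0.998, -0.07, 0.0], [-0.0, -0.0, -1.0]]
wrist_force: [-0.1, -1.1, -0.7]
gripper_width: 0.005
gripper_force: 0.0
```

Request:
play_rows(steps=[{"ax":0,"ay":0,"az":0,"dx":-1,"dy":0,"dz":0,"claw":0},{"ax":0,"ay":0,"az":0,"dx":-1,"dy":0,"dz":0,"claw":0},{"ax":0,"ay":0,"az":0,"dx":0,"dy":0,"dz":0,"claw":0},{"ax":0,"ay":0,"az":0,"dx":0,"dy":0,"dz":0,"claw":0}])

```text
time_s: 23.4
tcp_pos: [0.6071, -0.1828, 0.0067]
ee_rot: [[0.07, -0.998, 0.0], [-0.998, -0.07, 0.0], [-0.0, -0.0, -1.0]]
wrist_force: [0.9, -0.4, -0.1]
gripper_width: 0.003
gripper_force: 0.0
```

Not in contact yet (nose at about 61 mm). I'll continue gently.

Request:
play_rows(steps=[{"ax":0,"ay":0,"az":0,"dx":-1,"dy":0,"dz":0,"claw":0},{"ax":0,"ay":0,"az":0,"dx":-1,"dy":0,"dz":0,"claw":0},{"ax":0,"ay":0,"az":0,"dx":0,"dy":0,"dz":0,"claw":0},{"ax":0,"ay":0,"az":0,"dx":0,"dy":0,"dz":0,"claw":0}])

```text
time_s: 23.8
tcp_pos: [0.6069, -0.1809, 0.0067]
ee_rot: [[0.07, -0.998, 0.0], [-0.998, -0.07, 0.0], [-0.0, -0.0, -1.0]]
wrist_force: [1.1, -0.6, 0.0]
gripper_width: 0.002
gripper_force: 0.0
```

Request:
play_rows(steps=[{"ax":0,"ay":0,"az":0,"dx":-1,"dy":0,"dz":0,"claw":0},{"ax":0,"ay":0,"az":0,"dx":-1,"dy":0,"dz":0,"claw":0},{"ax":0,"ay":0,"az":0,"dx":0,"dy":0,"dz":0,"claw":0},{"ax":0,"ay":0,"az":0,"dx":0,"dy":0,"dz":0,"claw":0}])

```text
time_s: 24.2
tcp_pos: [0.6068, -0.1789, 0.0066]
ee_rot: [[0.07, -0.998, -0.0], [-0.998, -0.07, 0.0], [-0.0, 0.0, -1.0]]
wrist_force: [0.6, -1.0, 0.7]
gripper_width: 0.01
gripper_force: 0.0
```

Request:
play_rows(steps=[{"ax":0,"ay":0,"az":0,"dx":-1,"dy":0,"dz":0,"claw":0},{"ax":0,"ay":0,"az":0,"dx":-1,"dy":0,"dz":0,"claw":0},{"ax":0,"ay":0,"az":0,"dx":0,"dy":0,"dz":0,"claw":0},{"ax":0,"ay":0,"az":0,"dx":0,"dy":0,"dz":0,"claw":0}])

```text
time_s: 24.6
tcp_pos: [0.6067, -0.1771, 0.0067]
ee_rot: [[0.07, -0.998, 0.0], [-0.998, -0.07, -0.0], [0.0, -0.0, -1.0]]
wrist_force: [0.6, -1.9, -0.1]
gripper_width: 0.004
gripper_force: 0.8
```

Force is rising.

Request:
play_rows(steps=[{"ax":0,"ay":0,"az":0,"dx":-1,"dy":0,"dz":0,"claw":0},{"ax":0,"ay":0,"az":0,"dx":0,"dy":0,"dz":0,"claw":0},{"ax":0,"ay":0,"az":0,"dx":0,"dy":0,"dz":0,"claw":0}])

```text
time_s: 24.9
tcp_pos: [0.6066, -0.1763, 0.0067]
ee_rot: [[0.07, -0.998, 0.0], [-0.998, -0.07, -0.0], [0.0, -0.0, -1.0]]
wrist_force: [0.4, -3.8, -0.1]
gripper_width: 0.004
gripper_force: 1.7
```

Request:
play_rows(steps=[{"ax":0,"ay":0,"az":0,"dx":-1,"dy":0,"dz":0,"claw":0},{"ax":0,"ay":0,"az":0,"dx":0,"dy":0,"dz":0,"claw":0},{"ax":0,"ay":0,"az":0,"dx":0,"dy":0,"dz":0,"claw":0}])

```text
time_s: 25.2
tcp_pos: [0.6066, -0.1755, 0.0068]
ee_rot: [[0.07, -0.998, 0.0], [-0.998, -0.07, -0.001], [0.001, -0.0, -1.0]]
wrist_force: [0.9, -5.3, 0.8]
gripper_width: 0.005
gripper_force: 2.4
```

Request:
play_rows(steps=[{"ax":0,"ay":0,"az":0,"dx":-1,"dy":0,"dz":0,"claw":0},{"ax":0,"ay":0,"az":0,"dx":0,"dy":0,"dz":0,"claw":0},{"ax":0,"ay":0,"az":0,"dx":0,"dy":0,"dz":0,"claw":0},{"ax":0,"ay":0,"az":0,"dx":0,"dy":0,"dz":0,"claw":0}])

```text
time_s: 25.6
tcp_pos: [0.6066, -0.1748, 0.0069]
ee_rot: [[0.07, -0.998, 0.0], [-0.998, -0.07, -0.001], [0.001, -0.0, -1.0]]
wrist_force: [0.3, -6.8, 0.1]
gripper_width: 0.007
gripper_force: 2.9
```

It bears on the stop with about 7 N. I'll back off gently, then rise.

Request:
play_rows(steps=[{"ax":0,"ay":0,"az":0,"dx":1,"dy":0,"dz":0,"claw":0},{"ax":0,"ay":0,"az":0,"dx":1,"dy":0,"dz":0,"claw":0},{"ax":0,"ay":0,"az":0,"dx":1,"dy":0,"dz":0,"claw":0},{"ax":0,"ay":0,"az":0,"dx":2,"dy":0,"dz":0,"claw":0},{"ax":0,"ay":0,"az":0,"dx":3,"dy":0,"dz":0,"claw":0},{"ax":0,"ay":0,"az":0,"dx":6,"dy":0,"dz":0,"claw":0},{"ax":0,"ay":0,"az":0,"dx":8,"dy":0,"dz":0,"claw":0},{"ax":0,"ay":0,"az":0,"dx":8,"dy":0,"dz":0,"claw":0},{"ax":0,"ay":0,"az":0,"dx":0,"dy":0,"dz":-20,"claw":0},{"ax":0,"ay":0,"az":0,"dx":0,"dy":0,"dz":-40,"claw":0},{"ax":0,"ay":0,"az":0,"dx":0,"dy":0,"dz":-40,"claw":0},{"ax":0,"ay":0,"az":0,"dx":0,"dy":0,"dz":0,"claw":0},{"ax":0,"ay":0,"az":0,"dx":0,"dy":0,"dz":0,"claw":0},{"ax":0,"ay":0,"az":0,"dx":0,"dy":0,"dz":0,"claw":0},{"ax":0,"ay":0,"az":0,"dx":0,"dy":0,"dz":0,"claw":0},{"ax":0,"ay":0,"az":0,"dx":0,"dy":0,"dz":0,"claw":0}])

```text
time_s: 27.2
tcp_pos: [0.6079, -0.2039, 0.1052]
ee_rot: [[0.07, -0.998, -0.003], [-0.998, -0.07, 0.0], [-0.0, 0.003, -1.0]]
wrist_force: [0.7, 0.0, -0.5]
gripper_width: 0.004
gripper_force: 0.0
```

```bash
python3 -c "
import rep
from nose import *
N=np.array([.6039,-.1234])
for n in ('scene','side'):
    q=capture(n); W=pts(q); t=np.stack([(W[...,:2]-N)@TX,(W[...,:2]-N)@TY],-1)*1000
    k=(t[...,0]>-90)&(t[...,0]<-10)&(abs(t[...,1])<25)&(W[...,2]>.03)&(W[...,2]<.056)
    if k.sum(): print(n,'knob',k.sum(),t[k].min(0),t[k].max(0))
    m=(t[...,0]>-7)&(t[...,0]<40)&(abs(t[...,1])<27)&(W[...,2]>.016)&(W[...,2]<.044)
    if m.sum(): print(n,'flap',m.sum(),np.percentile(t[m][:,0],[5,50,95]),np.median(q['frame'][m],0))
"
```

```text
t 27.2 tcp [ 607.9 -203.9  105.2] xang -86.01 yang -176.00 zax [-2.6e-03  3.0e-04 -1.0e+00] F [ 0.65  0.02 -0.46] w 0.3664587760256168 0.0 j [ -4.  28.  -5.  -0. -57.   8.]
scene knob 91 [-44.07328599 -18.22999689] [-10.13683448   7.7881394 ]
scene flap 134 [-0.43519375  0.98526361  2.53296259] [132.  146.  157.5]
side knob 12 [-40.05025586  -5.09159927] [-29.42182214   8.06375691]
```

The flap plane sits vertical at x ≈ 1 mm (shut) and the knob is at about x = -36 mm, so the nose is at about 66 mm. I'll hand it in.

```bash
python3 -c "
from station import *
print(finish_job())"
```

```text
the job is handed in; nothing more can be done
None
```

The job is handed in, though no verdict came back: the cork went into the cradle, the carrier was fed in until it bore on the hidden stop at about 7 N and then let go, and the flap measured shut behind it (about 27 s of the 72 s).

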